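Lock the cover of a control case with its quarter-turn stud

ROBOT

A 6-joint arm with a two-finger parallel gripper is mounted at the origin on a cart in front of the work surface, level with it; the furniture and walls round the work are solid. World frame = base frame: x ahead of the robot, y to its left, z up, the work surface at z = 0. Lengths are in mm, angles in rad, forces in N, time in s.
With the tool pointing down it reaches from about 350 to 775 mm from the base axis. Payload 7.3 kg.
Tool frame: the origin (TCP) lies midway between the tips of the shut fingers; the grasp point (between the pads) lies 19 mm behind it; z points along the fingers, y is the direction in which the jaws open and shut (so a half turn about z gives the same grasp; the last joint's range is limited). The gripper opens to 92 mm and grips with 3 to 60 N. Pads are 19 mm wide; open, the fingers measure 130 mm over their backs; the gripper's body (75 mm by 190 mm) begins 47 mm behind the grasp point.
Start: joints at [-1.493, 0.342, 1.524, -0, 1.275, -0.146], TCP at [116.538, -511.922, 226.741] pointing down, gripper open.
Joint ranges: [-2.53, 2.53], [-0.77, 2.02], [0.04, 2.7], [-1, 4.14], [0.28, 2.66], [-3.11, 3.11]. Speed limits (rad/s): [2.57, 2.57, 3.14, 3.14, 3.14, 3.14].

INTERFACE

Orientations are given as [roll, pitch, yaw] about the fixed x, y, z axes, in that order (R = Rz(yaw) Ry(pitch) Rx(roll)).
In Python, from plant import sensors, imaging, ticket gives the robot as it stands. The module is installed in compiled form; this text tells all that it offers.
- The arm moves only by the tool arm_command, never from a script. Its argument "increments" is one flat list of numbers, 5 for each row, row after row: the closure, from 0 (fully open) to 1 (shut), then the shift along the tool's x, y, z in mm, then the turn about the tool's z in degrees. In form: [hand, dx, dy, dz, spin, hand, dx, dy, dz, spin, ...]. A call has 1 to 20 rows; each row is the pose to reach, as a shift and turn from the pose commanded when the call began, along the tool's axes at that moment; what a row does not reach only later rows make up. A row lasts 1/8 s, in which the tool goes at most 62.5 mm and 10.7 degrees, less where a joint would pass 70% of its speed; a pose out of reach is approached as far as the arm can. A call with a gripper value outside its range is refused whole. The fingers move at their own pace and stop on an object; the grip force is fixed at half the most. Time passes only in rows, so rows that repeat a pose let the fingers close. It gives the time, the measured TCP pose, the force and the opening at its end, in the units of the state.
- sensors.get_obs(): the state, without advancing time (a new reading comes with each control period).
- imaging.capture(name): name is "scene" or "side" or "wrist"; returns the picture (400x640x3 uint8, blue, green, red); there is no depth.
- imaging.calibration(name): a dict with "fx", "fy", "cx", "cy" (pixels), "world_to_cam" (4x4, takes a point from world to camera coordinates); the wrist camera has in their place "hand_eye" (4x4, takes a point from camera to tool coordinates, whose origin is the TCP and whose axes are the flange's). Camera axes: x right, y down, z forward; pixel columns grow to the right and rows downward; lengths in mm; the calibration is good to about 2 mm. A picture is of the moment at which its call begins: read the wrist's pose just before it. calibration takes no time and is no camera call.
- ticket.close_job(): hands the job in, once; it reports no verdict.
The state is a dict: "time": time; "joint_positions": joint angles; "dq": joint speeds; "tau": joint torques, N m; "tool_pos": TCP position; "tcp_rot": TCP orientation; "contact_force": force on the tool from outside, world axes, zero at the start; "moment": the same for the moment, N m; "grip_width": finger opening in mm.
Only numpy, scipy, OpenCV 4.12 (cv2) and the standard library are available. Lean on these libraries where they do the work, as an engineer would, in place of code of your own. Each camera call takes 0.05 s, during which the arm holds its last target. There are 200 camera calls.

TASK

The cover of the grey control case is held by two quarter-turn studs: one is already locked, the other stands in the wooden rack. Take that stud out of the rack, put its cross pin through the slot in the cover's open hole, press it down against its spring by feel and turn it a quarter turn clockwise (seen from above) until it catches, with its grip bar square across the slot, then let go of it. Never push on the case with more than 25 N.

Things in the scene. Friction and masses are not known exactly. Their poses are not given: they have to be found in the camera images.
- stud_grip (a point): Loose stud (0.07 kg, give or take a third), upright in the rack's slot. Point: centre of its black grip bar, 36 mm long (its x), 14 thick (y), 30 tall (z up); grasp across the 14 mm. Under the bar a round collar, 26 mm across, 4 thick, rests on the rack (underside 19 mm below this point); then an 8 mm thick shank.
- stud_pin (a point): Centre of the cross pin at the stud's lower end, 50 mm below the grip point: a square steel pin, 8 mm thick and high, 28 mm long, edges bevelled by 1 mm, parallel to the bar (along x); its lowest side is 4 mm below this point.
- rack: Pale wooden block 64x48x42 mm with a slot along its long side (x), in which the loose stud stands. Origin: centre of its underside. A dark lever punch, 265 mm tall, stands between the rack and the case: carry things over it.
- socket (a point): Centre of the open round hole (33 mm across) in the case's cover, level with the cover's face; z up, x along the slot. In the hole, 4 to 16 mm below the face (it differs and is not measured), lies the top of a steel receptacle, a 6 mm plate with a slot 10 mm wide, 31 long, in line with two dark ribs on the cover.
- catch (a point): A point on the hole's axis, 20 mm below the cover's face, axes as the socket's. Around here, unseen, under the slotted plate: cam lands 3 mm deep with an 11 mm wide groove between them across the slot (along y). The pin turns clockwise only while pressed below the lands; at 90 degrees the spring lifts it 3 mm into the groove: locked, grip point then 24 to 36 mm above the cover.
- spring (a point): A point on the hole's axis, 30 mm below the cover's face. A sprung plunger (3 N preload, 1.5 N/mm) meets the pin's lowest side 12 mm below the receptacle's top. 5 mm further down (10.5 N) the pin can turn; 7 mm down (13.5 N) is a firm stop, so push with about 12 to 18 N while turning. Counter-clockwise, and clockwise much beyond 90 degrees, is blocked.
- case: Grey case 160x110x66 mm (x, y, z) with an aluminium cover on top; origin: centre of its underside, fixed to the bench. The open hole is at x -40, y +18 mm; a stud already locked, of the same shape, stands at x +45, y -18 mm, its bar square across its slot, its top 45 mm above the cover.
There are look-alikes about, which are no part of the job. Of the things that look like the part that bears stud_grip, the largest one is meant.

How it is judged:
By the outcome, as a careful person would: the job done as asked, in the order asked, and still so for the second after the job is handed in, with the robot touching nothing.
It also fails if it takes over 70 s, if anything falls off the work surface, if the arm or the gripper's body presses on something with over 40 N, if the wrist force passes 120 N, or if a joint passes its speed limit or range.

## Working session

There is one attempt and no reset: what is moved stays moved. The work goes in short steps, Python scripts to look and compute and a tool call to move; the robot and the scene stay as the last step left them, time stands still between calls to the robot, and variables do not carry over. Pictures are saved under pics/ and viewed, about 8 in all and at most 12, crops included, and the job is handed in when it is done.

Besides the shell and the picture viewer there is one more tool, called after "Call:" as a command line: name --argument value ..., lists and objects as JSON in quotes. arm_command: Moves the arm, as the interface text tells. Its arguments: {"type":"object","properties":{"increments":{"type":"array","items":{"type":"number"}}},"required":["increments"]}

```bash
mkdir -p pics; python3 - <<'E'
from plant import sensors, imaging
import cv2,numpy as np
np.set_printoptions(precision=4,suppress=True)
print(sensors.get_obs())
for n in("scene","side","wrist"):
    im=imaging.capture(n); cv2.imwrite(f"pics/{n}0.png",im); print(n,imaging.calibration(n))
a=cv2.imread("pics/scene0.png");b=cv2.imread("pics/side0.png")
E
```

```text
{'time': 0.0, 'joint_positions': array([-1.493 ,  0.3427,  1.525 ,  0.    ,  1.2754, -0.146 ]), 'dq': array([-0.0004, -0.0001,  0.0002, -0.0002,  0.0002,  0.0001]), 'tau': array([  0.0014, -43.1244, -24.4214,   0.0717,   0.056 ,  -0.0001]), 'tool_pos': array([ 116.5193, -511.4892,  226.0584]), 'tcp_rot': array([-3.1401, -0.0002,  0.2238]), 'contact_force': array([-0.471 , -0.3049,  0.3893]), 'moment': array([ 0.0005, -0.0059, -0.0336]), 'grip_width': 91.7863599611593}
scene {'fx': 414.744754309808, 'fy': 414.744754309808, 'cx': 324.0091979914207, 'cy': 200.43375536472345, 'world_to_cam': array([[ -0.5741,  -0.8184,   0.024 , 377.6911],
       [ -0.4716,   0.3065,  -0.8268, 263.1632],
       [  0.6693,  -0.4861,  -0.5619, 619.0914],
       [  0.    ,   0.    ,   0.    ,   1.    ]])}
side {'fx': 377.258439306146, 'fy': 377.258439306146, 'cx': 318.6437778507, 'cy': 203.20286613271867, 'world_to_cam': array([[   0.9883,   -0.1516,    0.0139, -511.9038],
       [  -0.0496,   -0.4068,   -0.9122,  150.695 ],
       [   0.1439,    0.9008,   -0.4096,  708.407 ],
       [   0.    ,    0.    ,    0.    ,    1.    ]])}
wrist {'fx': 336.51504384974834, 'fy': 336.51504384974834, 'cx': 321.3481761420046, 'cy': 199.83055623025996, 'hand_eye': array([[  -0.0001,   -0.9577,   -0.2878,   77.7032],
       [   1.    ,    0.0001,   -0.0007,   -0.629 ],
       [   0.0007,   -0.2878,    0.9577, -158.1752],
       [   0.    ,    0.    ,    0.    ,    1.    ]])}
```

View pics/scene0.png

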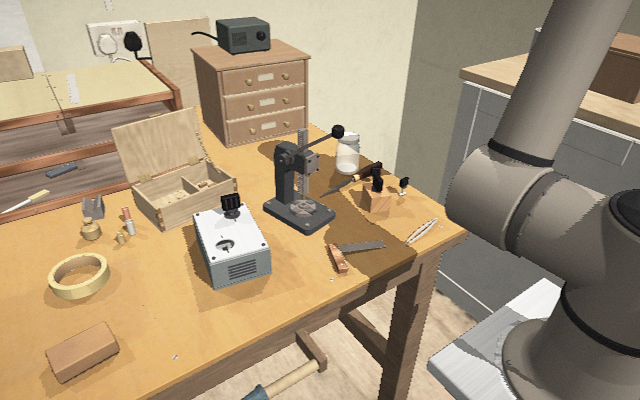

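View pics/side0.png

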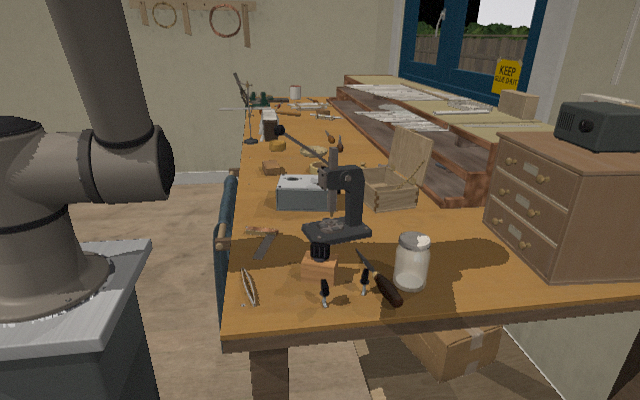

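Scene view: rack stud at about (377,177), the locked stud at (231,205), the hole at (225,244), the punch at (300,185). Side view: rack stud at about (320,250), rack front (319,268), case (305,190), and two smaller look-alikes at (324,290) and (364,280). I'll enlarge crops to read them closer.

```bash
cat > h.py <<'E'
import numpy as np,cv2
from scipy.spatial.transform import Rotation as Ro
from plant import sensors,imaging
np.set_printoptions(precision=2,suppress=True)
def cam(n,obs=None):
    c=imaging.calibration(n)
    if n=="wrist":
        T=np.eye(4);T[:3,:3]=Ro.from_euler('xyz',obs['tcp_rot']).as_matrix();T[:3,3]=obs['tool_pos']
        W=T@c['hand_eye']
    else: W=np.linalg.inv(c['world_to_cam'])
    return c,W
def onz(c,W,u,v,z):
    d=W[:3,:3]@np.array([(u-c['cx'])/c['fx'],(v-c['cy'])/c['fy'],1.]);o=W[:3,3]
    return o+d*(z-o[2])/d[2]
def proj(c,W,p):
    q=np.linalg.inv(W)@np.append(p,1);return np.array([c['fx']*q[0]/q[2]+c['cx'],c['fy']*q[1]/q[2]+c['cy']])
E
python3 - <<'E'
import cv2,numpy as np
a=cv2.imread("pics/scene0.png");b=cv2.imread("pics/side0.png")
A=cv2.resize(a[180:300,180:280],None,fx=4,fy=4,interpolation=cv2.INTER_CUBIC)
B=cv2.resize(a[150:230,340:440],None,fx=4,fy=4,interpolation=cv2.INTER_CUBIC)
C=cv2.resize(b[160:300,270:370],None,fx=4,fy=4,interpolation=cv2.INTER_CUBIC)
o=np.zeros((600,800,3),np.uint8);o[:480,:400]=A
o[:560,400:]=C;cv2.imwrite("pics/c1.png",o);cv2.imwrite("pics/c2.png",B)
E
```

```text
(no output)
```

View pics/c1.png

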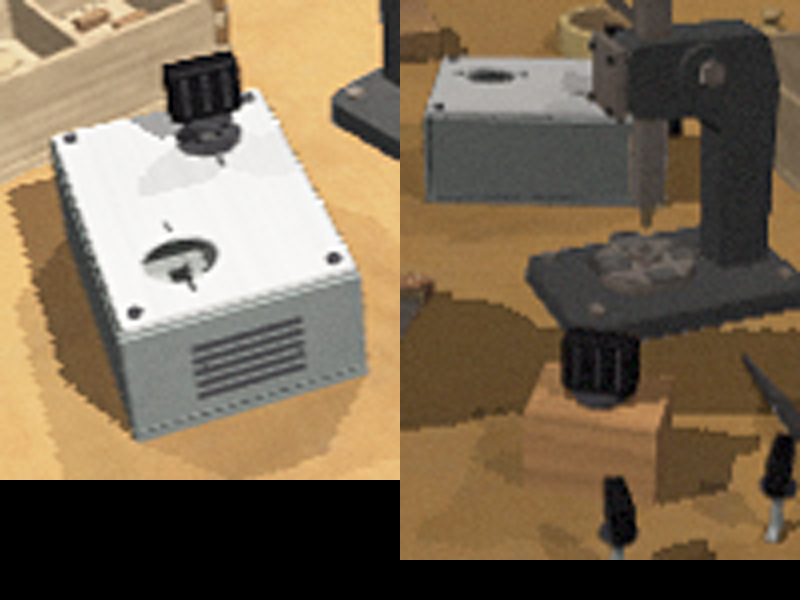

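View pics/c2.png

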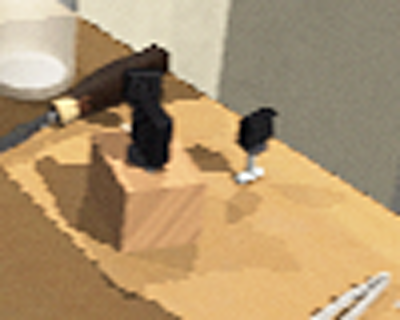

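```bash
python3 - <<'E'
from h import *
cs,Ws=cam("scene");cd,Wd=cam("side")
f=lambda x,y:(180+x/4,180+y/4)
for n,p in dict(BL=(58,143),FL=(124,334),FR=(362,282),BR=(262,92),hole=(181,258),rib1=(168,226),rib2=(193,288)).items(): print(n,onz(cs,Ws,*f(*p),66))
print("lockedtop z111",onz(cs,Ws,*f(203,60),111))
g=lambda x,y:(270+(x-400)/4,160+y/4)
print("side BL..",[onz(cd,Wd,*g(*p),66) for p in((490,75),(443,60),(428,112))])
print("stud side",onz(cd,Wd,*g(600,363),61),"scene",onz(cs,Ws,340+148/4,150+118/4,61))
print("rack top side",[onz(cd,Wd,*g(*p),42) for p in((528,412),(662,428),(672,376),(543,365))])
print("rack top scene",[onz(cs,Ws,340+x/4,150+y/4,42) for x,y in((95,143),(123,198),(205,185))])
E
```

```text
BL [605.98 350.19  66.  ]
FL [459.26 376.44  66.  ]
FR [432.93 276.    66.  ]
BR [591.56 246.87  66.  ]
hole [492.12 335.87  66.  ]
rib1 [516.47 331.49  66.  ]
rib2 [470.37 339.86  66.  ]
lockedtop z111 [570.55 284.39 111.  ]
side BL.. [array([493.96, 329.41,  66.  ]), array([463.46, 363.62,  66.  ]), array([447.72, 265.44,  66.  ])]
stud side [512.08 -49.5   61.  ] scene [520.31 -51.29  61.  ]
rack top side [array([476.91, -57.67,  42.  ]), array([536.75, -79.  ,  42.  ]), array([550.28, -35.27,  42.  ]), array([488.94, -16.96,  42.  ])]
rack top scene [array([538.6 , -28.68,  42.  ]), array([485.57,  -5.01,  42.  ]), array([470.27, -52.57,  42.  ])]
```

Call:
arm_command --increments '[0, 50, -37, 0, -10, 0, 100, -74, 2, -20, 0, 150, -111, 4, -30, 0, 200, -148, 6, -40, 0, 250, -185, 8, -50, 0, 300, -222, 10, -60, 0, 350, -260, 12, -70, 0, 400, -297, 14, -80, 0, 440, -327, 16, -90, 0, 470, -349, 16, -100, 0, 485, -360, 16, -110, 0, 490, -364, 16, -120, 0, 490, -364, 16, -130, 0, 490, -364, 16, -140, 0, 490, -364, 16, -147, 0, 490, -364, 16, -147, 0, 490, -364, 16, -147, 0, 490, -364, 16, -147]'

```text
time: 2.4
tool_pos: [513.5, -48.2, 210.7]
tcp_rot: [-3.142, -0.0, 2.788]
contact_force: [0.5, 0.7, -0.9]
grip_width: 92.0
```

```bash
python3 - <<'E'
from h import *
o=sensors.get_obs();print(o)
cv2.imwrite("pics/w1.png",cv2.resize(imaging.capture("wrist"),(800,500),interpolation=cv2.INTER_CUBIC))
c,W=cam("wrist",o)
print(proj(c,W,[514,-48,61]))
E
```

```text
{'time': 2.4, 'joint_positions': array([-0.24,  0.34,  1.58, -0.  ,  1.23, -1.46]), 'dq': array([ 0.  ,  0.  , -0.  , -0.  , -0.  , -0.01]), 'tau': array([  0.  , -42.34, -23.85,  -0.03,   0.09,   0.02]), 'tool_pos': array([513.5 , -48.22, 210.67]), 'tcp_rot': array([-3.14, -0.  ,  2.79]), 'contact_force': array([ 0.48,  0.72, -0.93]), 'moment': array([ 0.1 , -0.16, -0.03]), 'grip_width': 91.95508862416399}
[321.12 185.98]
```

View pics/w1.png

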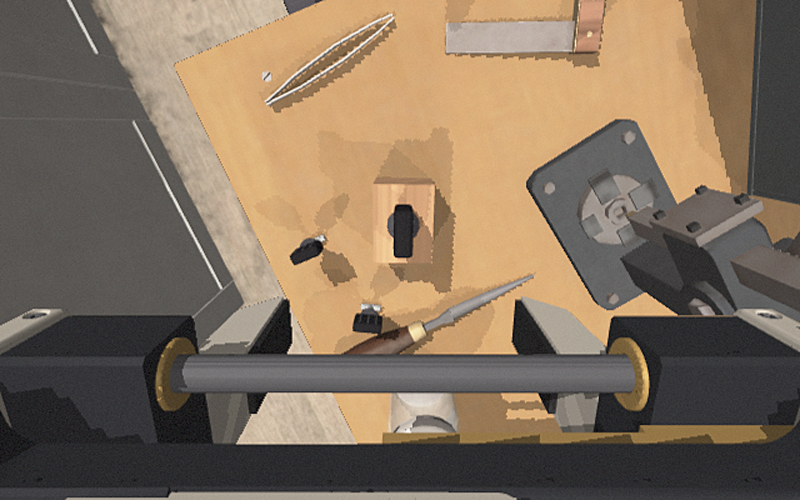

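The wrist view shows the rack at about (403,222) in the enlarged picture, with the bar upright at x 403, y 205–258. The bar lines up with the tool's x axis. The punch base is at (600,210), and the look-alikes are at (307,248) and (368,318). I'll check the bar's outline numerically.

```bash
python3 - <<'E'
from h import *
im=cv2.resize(cv2.imread("pics/w1.png"),(640,400),interpolation=cv2.INTER_AREA)
m=(im.max(2)<45).astype(np.uint8)[150:220,295:355]
n,l,s,ce=cv2.connectedComponentsWithStats(m)
for i in range(1,n):
    if s[i,4]>80: print(s[i],s[i,:2]+[295,150]); print(cv2.minAreaRect(np.argwhere(l==i)[:,::-1].astype(np.float32)))
o=sensors.get_obs();c,W=cam("wrist",o)
R=Ro.from_euler('z',o['tcp_rot'][2]).as_matrix()
for z in(15,-15):
  print(z,[proj(c,W,np.array([514,-48,61])+R@np.array([sx*18,sy*7,z])) for sx in(1,-1) for sy in(1,-1)])
for px in((374,181),(434,183),(434,263),(374,263)): print(onz(c,W,px[0]/1.25,px[1]/1.25,42))
E
```

```text
[ 20  14  16  42 263] [315 164]
((27.5, 34.5), (41.0, 15.0), 90.0)
15 [array([313.25, 170.45]), array([329.06, 170.45]), array([313.52, 209.05]), array([328.8 , 209.04])]
-15 [array([313.93, 164.11]), array([328.35, 164.11]), array([314.16, 199.62]), array([328.14, 199.61])]
[472.75 -55.39  42.  ]
[490.27 -12.35  42.  ]
[552.08 -33.61  42.  ]
[535.05 -79.73  42.  ]
```

Call:
arm_command --increments '[0.5, 1, 1.7, 0, 0, 0.5, 1, 1.7, 30, 0, 0.5, 1, 1.7, 60, 0, 0.5, 1, 1.7, 90, 0, 0.5, 1, 1.7, 115, 0, 0.5, 1, 1.7, 135, 0, 0.5, 1, 1.7, 148, 0, 0.5, 1, 1.7, 157, 0, 0.5, 1, 1.7, 159, 0, 0.5, 1, 1.7, 159, 0, 0.6, 1, 1.7, 159, 0, 0.7, 1, 1.7, 159, 0, 0.8, 1, 1.7, 159, 0, 1, 1, 1.7, 159, 0, 1, 1, 1.7, 159, 0, 1, 1, 1.7, 159, 0, 1, 1, 1.7, 159, 0, 1, 1, 1.7, 159, 0]'

```text
time: 4.7
tool_pos: [513.2, -46.3, 51.8]
tcp_rot: [-3.142, 0.0, 2.789]
contact_force: [-0.4, -0.5, 3.0]
grip_width: 13.6
```

Call:
arm_command --increments '[1, 0, 0, -10, 0, 1, 0, 0, -30, 0, 1, 0, 0, -70, 0, 1, 0, 0, -115, 0, 1, 0, 0, -160, 0, 1, 0, 0, -205, 0, 1, 0, 0, -250, 0, 1, 0, 0, -280, 0, 1, 4, 15, -293, 0, 1, 12, 45, -293, -2, 1, 22, 90, -293, -4, 1, 34, 135, -293, -6, 1, 45, 180, -293, -8, 1, 57, 225, -293, -10, 1, 68, 270, -293, -10, 1, 79, 315, -293, -10, 1, 86, 342, -293, -10, 1, 90, 356, -293, -10, 1, 90, 359, -293, -10, 1, 90, 359, -293, -10]'

```text
time: 7.2
tool_pos: [552.6, 321.0, 344.5]
tcp_rot: [-3.141, -0.0, 2.963]
contact_force: [-0.2, -0.6, -0.1]
grip_width: 13.7
```

Call:
arm_command --increments '[1, 0, 0, 20, 0, 1, 0, 0, 50, 0, 1, 0, 0, 80, 0, 1, 0, 0, 105, 0, 1, 0, 0, 120, 0, 1, 0, 0, 125, 0, 1, 0, 0, 125, 0, 1, 0, 0, 125, 0]'

```text
time: 8.2
tool_pos: [553.0, 321.8, 220.8]
tcp_rot: [3.141, 0.002, 2.964]
contact_force: [0.2, 0.1, -1.4]
grip_width: 13.8
```

```bash
python3 - <<'E'
from h import *
o=sensors.get_obs();print(o['tool_pos'],o['tcp_rot'],o['contact_force'],o['grip_width'],o['joint_positions'])
im=imaging.capture("wrist");cv2.imwrite("pics/w2raw.png",im)
cv2.imwrite("pics/w2.png",cv2.resize(im,(800,500),interpolation=cv2.INTER_CUBIC))
c,W=cam("wrist",o)
print(proj(c,W,[493,333,66]))
cv2.imwrite("pics/side2raw.png",imaging.capture("side"))
E
```

```text
[553.01 321.85 220.81] [3.14 0.   2.96] [ 0.22  0.08 -1.38] 13.80202001081121 [ 0.41  0.56  1.19 -0.    1.39 -0.99]
[320.8  118.39]
```

View pics/w2.png

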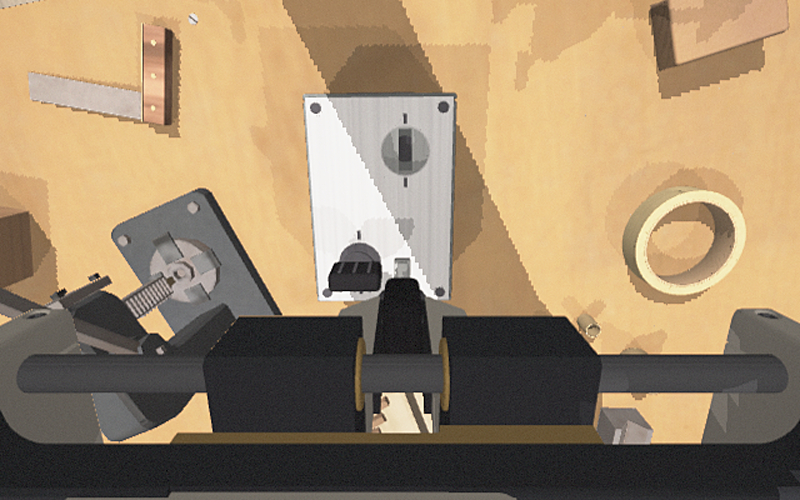

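The picture shows the cover, with the open hole at about (405,151), its ribs at (405,118) and (405,182), and the slot upright between them. The held stud's pin end is at (402,267), and the locked stud is at (355,272). I'll enlarge the hole and the pin.

```bash
python3 - <<'E'
import cv2,numpy as np
a=cv2.imread("pics/w2raw.png")
A=cv2.resize(a[85:155,300:350],None,fx=8,fy=8,interpolation=cv2.INTER_CUBIC)
B=cv2.resize(a[195:265,297:347],None,fx=8,fy=8,interpolation=cv2.INTER_CUBIC)
cv2.imwrite("pics/c3.png",np.hstack([A,B]))
E
```

```text
(no output)
```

View pics/c3.png

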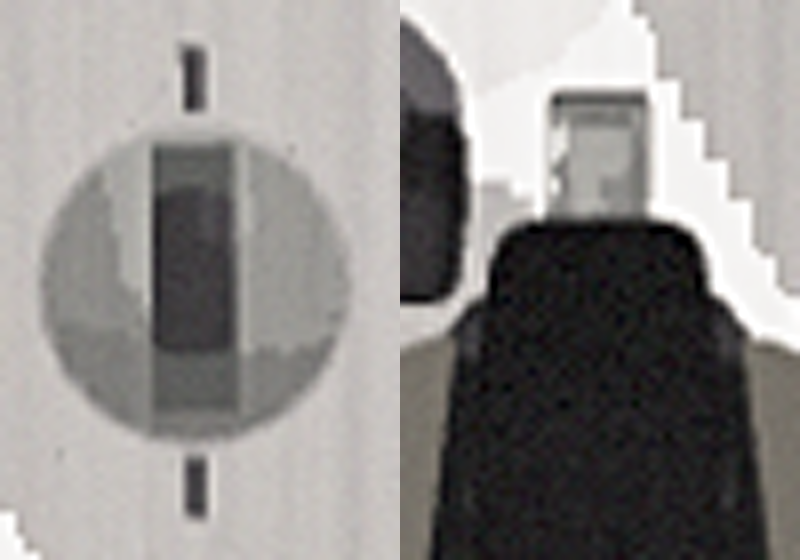

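```bash
python3 - <<'E'
from h import *
c=imaging.calibration("wrist");H=c['hand_eye']
I=np.eye(4)
def ont(u,v,z): # tool frame point at tool z
    return onz(c,H,u,v,z)
f=lambda x,y,x0,y0:(x0+(x+.5)/8-.5,y0+(y+.5)/8-.5)
zt=220.8-66
print("hole",ont(*f(195,282,300,85),zt),"L",ont(*f(38,282,300,85),zt),"R",ont(*f(352,282,300,85),zt),"T",ont(*f(195,122,300,85),zt),"B",ont(*f(195,442,300,85),zt))
print("ribs",ont(*f(193,45,300,85),zt),ont(*f(193,110,300,85),zt),ont(*f(197,457,300,85),zt),ont(*f(197,520,300,85),zt))
for z in(6,10,16): print("slot L/R ends",z,[ont(*f(x,y,300,85),zt+z) for x,y in((152,282),(238,282),(195,143),(195,415))])
print("pin end low edge z45/44", ont(*f(198,88,297,195),45),ont(*f(198,88,297,195),44),"upper37",ont(*f(198,108,297,195),37))
print("pin L,R",ont(*f(148,110,297,195),40),ont(*f(248,110,297,195),40))
E
```

```text
hole [ 60.03   3.06 154.8 ] L [ 60.03 -14.73 154.8 ] R [ 60.03  20.85 154.8 ] T [ 77.41   3.02 154.8 ] B [ 42.06   3.1  154.8 ]
ribs [ 85.57   2.78 154.8 ] [ 78.69   2.8  154.8 ] [ 40.35   3.33 154.8 ] [ 33.08   3.35 154.8 ]
slot L/R ends 6 [array([ 59.67,  -1.86, 160.8 ]), array([ 59.67,   8.08, 160.8 ]), array([ 75.09,   3.08, 160.8 ]), array([ 44.49,   3.14, 160.8 ])]
slot L/R ends 10 [array([ 59.43,  -1.88, 164.8 ]), array([ 59.43,   8.17, 164.8 ]), array([ 75.05,   3.11, 164.8 ]), array([ 44.06,   3.18, 164.8 ])]
slot L/R ends 16 [array([ 59.08,  -1.93, 170.8 ]), array([ 59.08,   8.31, 170.8 ]), array([ 74.98,   3.16, 170.8 ]), array([ 43.42,   3.23, 170.8 ])]
pin end low edge z45/44 [13.6   0.59 45.  ] [13.92  0.59 44.  ] upper37 [14.56  0.58 37.  ]
pin L,R [13.41 -3.29 40.  ] [13.41  4.46 40.  ]
```

Call:
arm_command --increments '[1, 15, 0.6, 0, -0.6, 1, 35, 1.5, 10, -0.6, 1, 50, 2, 25, -0.6, 1, 58, 2.5, 45, -0.6, 1, 59.8, 2.5, 65, -0.6, 1, 59.8, 2.5, 82, -0.6, 1, 59.8, 2.5, 94, -0.6, 1, 59.8, 2.5, 100, -0.6, 1, 59.8, 2.5, 101, -0.6, 1, 59.8, 2.5, 101, -0.6, 1, 59.8, 2.5, 101, -0.6]'

```text
time: 9.68
tool_pos: [494.4, 334.8, 119.2]
tcp_rot: [3.141, 0.001, 2.974]
contact_force: [-0.2, 0.5, -1.0]
grip_width: 13.9
```

```bash
python3 - <<'E'
from h import *
o=sensors.get_obs();print(o['tool_pos'],o['tcp_rot']*57.2958,o['contact_force'],o['moment'],o['grip_width'],o['joint_positions'])
im=imaging.capture("wrist");cv2.imwrite("pics/w3raw.png",im)
s=imaging.capture("side")
A=cv2.resize(im[165:235,297:347],None,fx=8,fy=8,interpolation=cv2.INTER_CUBIC)
B=cv2.resize(s[150:220,275:325],None,fx=8,fy=8,interpolation=cv2.INTER_CUBIC)
cv2.imwrite("pics/c4.png",np.hstack([A,B]))
E
```

```text
[494.42 334.84 119.19] [179.97   0.05 170.42] [-0.23  0.47 -1.  ] [ 0.04 -0.13  0.01] 13.933398134777152 [ 0.47  0.57  1.46 -0.    1.11 -0.94]
```

View pics/c4.png

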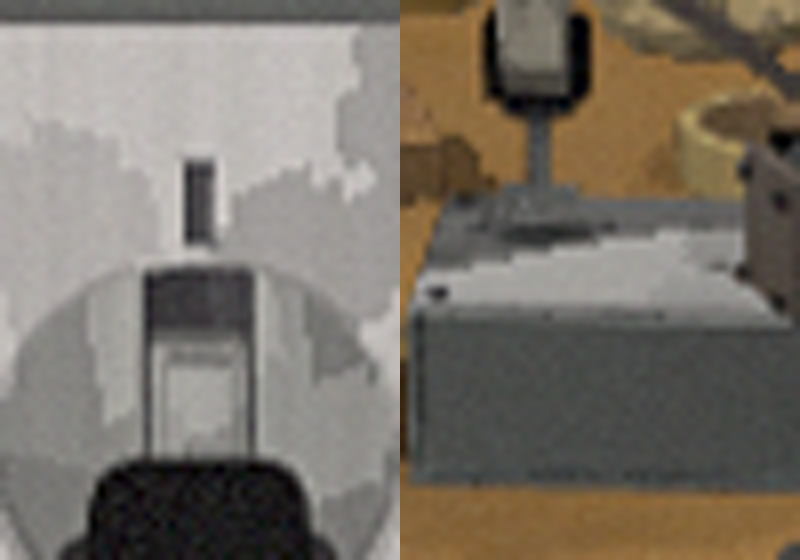

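The crop shows the pin (columns 148–250) centred in the slot (147–252), with the rib at x 199, so y and yaw are good. Next I'll check x from the rib ends at rows 160 and 245 and the rim at row 265.

```bash
python3 - <<'E'
from h import *
c=imaging.calibration("wrist");H=c['hand_eye']
f=lambda x,y:(297+(x+.5)/8-.5,165+(y+.5)/8-.5)
for y in(160,245): print("rib",onz(c,H,*f(199,y),119.2-66))
for d in(6,10,14): print("slot end",d,onz(c,H,*f(199,267),119.2-66+d),onz(c,H,*f(147,267),119.2-66+d)[1],onz(c,H,*f(252,267),119.2-66+d)[1])
E
```

```text
rib [25.23  0.68 53.2 ]
rib [18.08  0.68 53.2 ]
slot end 6 [14.43  0.69 59.2 ] -3.6911726332170014 5.149426871389808
slot end 10 [13.25  0.69 63.2 ] -3.7671290482253736 5.236148936934824
slot end 14 [12.07  0.7  67.2 ] -3.843085463233745 5.322871002479838
```

Call:
arm_command --increments '[1, -0.7, 0, 3, 0, 1, -0.7, 0, 7, 0, 1, -0.7, 0, 10, 0, 1, -0.7, 0, 11, 0, 1, -0.7, 0, 11, 0]'

```text
time: 10.4
tool_pos: [494.8, 334.6, 107.5]
tcp_rot: [-3.141, -0.0, 2.974]
contact_force: [-0.4, 0.5, -0.7]
grip_width: 13.7
```

Call:
arm_command --increments '[1, 0, 0, 0.5, 0, 1, 0, 0, 1, 0, 1, 0, 0, 1, 0]'

```text
time: 10.78
tool_pos: [494.8, 334.6, 106.7]
tcp_rot: [-3.142, 0.0, 2.974]
contact_force: [-0.4, 0.4, -1.6]
grip_width: 13.9
```

Call:
arm_command --increments '[1, 0, 0, 0.5, 0, 1, 0, 0, 1, 0, 1, 0, 0, 1, 0]'

```text
time: 11.15
tool_pos: [494.7, 334.6, 105.6]
tcp_rot: [-3.141, -0.0, 2.975]
contact_force: [-0.1, 0.8, -1.2]
grip_width: 13.6
```

Call:
arm_command --increments '[1, 0, 0, 0.5, 0, 1, 0, 0, 1, 0, 1, 0, 0, 1, 0]'

```text
time: 11.52
tool_pos: [494.8, 334.6, 104.6]
tcp_rot: [-3.141, -0.0, 2.974]
contact_force: [-0.7, 0.4, -1.6]
grip_width: 14.0
```

Call:
arm_command --increments '[1, 0, 0, 0.5, 0, 1, 0, 0, 1, 0, 1, 0, 0, 1, 0]'

```text
time: 11.9
tool_pos: [494.8, 334.6, 103.6]
tcp_rot: [-3.141, -0.0, 2.974]
contact_force: [-1.1, -0.1, -0.3]
grip_width: 14.1
```

Call:
arm_command --increments '[1, 0, 0, 0.5, 0, 1, 0, 0, 1, 0, 1, 0, 0, 1, 0]'

```text
time: 12.28
tool_pos: [494.8, 334.6, 102.6]
tcp_rot: [-3.141, -0.0, 2.974]
contact_force: [0.3, 0.5, -1.2]
grip_width: 13.5
```

Call:
arm_command --increments '[1, 0, 0, 0.5, 0, 1, 0, 0, 1, 0, 1, 0, 0, 1, 0]'

```text
time: 12.65
tool_pos: [494.8, 334.6, 101.6]
tcp_rot: [-3.141, -0.0, 2.974]
contact_force: [-1.1, -0.9, -1.2]
grip_width: 13.8
```

Call:
arm_command --increments '[1, 0, 0, 0.5, 0, 1, 0, 0, 1, 0, 1, 0, 0, 1, 0]'

```text
time: 13.02
tool_pos: [494.8, 334.6, 100.6]
tcp_rot: [-3.141, -0.0, 2.974]
contact_force: [0.3, -0.1, -0.9]
grip_width: 13.7
```

Call:
arm_command --increments '[1, 0, 0, 0.5, 0, 1, 0, 0, 1, 0, 1, 0, 0, 1, 0]'

```text
time: 13.4
tool_pos: [494.8, 334.6, 99.6]
tcp_rot: [-3.141, -0.0, 2.974]
contact_force: [0.1, -0.4, -0.8]
grip_width: 13.8
```

Call:
arm_command --increments '[1, 0, 0, 0.5, 0, 1, 0, 0, 1, 0, 1, 0, 0, 1, 0]'

```text
time: 13.78
tool_pos: [494.8, 334.6, 98.6]
tcp_rot: [-3.141, -0.0, 2.974]
contact_force: [0.3, -0.1, -0.7]
grip_width: 13.9
```

Call:
arm_command --increments '[1, 0, 0, 0.5, 0, 1, 0, 0, 1, 0, 1, 0, 0, 1, 0]'

```text
time: 14.15
tool_pos: [494.7, 334.6, 97.6]
tcp_rot: [-3.141, -0.0, 2.974]
contact_force: [0.2, 0.7, -1.2]
grip_width: 13.9
```

Call:
arm_command --increments '[1, 0, 0, 0.5, 0, 1, 0, 0, 1, 0, 1, 0, 0, 1, 0]'

```text
time: 14.52
tool_pos: [494.8, 334.6, 96.6]
tcp_rot: [-3.141, -0.0, 2.974]
contact_force: [0.8, 0.5, -0.6]
grip_width: 13.6
```

Call:
arm_command --increments '[1, 0, 0, 0.5, 0, 1, 0, 0, 1, 0, 1, 0, 0, 1, 0]'

```text
time: 14.9
tool_pos: [494.8, 334.6, 95.6]
tcp_rot: [-3.141, -0.0, 2.974]
contact_force: [-0.3, -0.0, -0.1]
grip_width: 14.0
```

Call:
arm_command --increments '[1, 0, 0, 0.5, 0, 1, 0, 0, 1, 0, 1, 0, 0, 1, 0]'

```text
time: 15.28
tool_pos: [494.8, 334.6, 94.6]
tcp_rot: [-3.141, -0.0, 2.974]
contact_force: [0.3, -0.6, -1.1]
grip_width: 13.6
```

Call:
arm_command --increments '[1, 0, 0, 0.5, 0, 1, 0, 0, 1, 0, 1, 0, 0, 1, 0]'

```text
time: 15.65
tool_pos: [494.8, 334.6, 93.6]
tcp_rot: [-3.141, -0.0, 2.974]
contact_force: [-0.0, -0.6, -0.8]
grip_width: 13.6
```

Call:
arm_command --increments '[1, 0, 0, 0.5, 0, 1, 0, 0, 1, 0, 1, 0, 0, 1, 0]'

```text
time: 16.02
tool_pos: [494.8, 334.6, 92.6]
tcp_rot: [-3.141, -0.0, 2.974]
contact_force: [0.4, 0.3, -0.8]
grip_width: 13.6
```

Call:
arm_command --increments '[1, 0, 0, 0.5, 0, 1, 0, 0, 1, 0, 1, 0, 0, 1, 0]'

```text
time: 16.4
tool_pos: [494.8, 334.6, 91.6]
tcp_rot: [-3.141, -0.0, 2.974]
contact_force: [0.5, -0.4, -0.4]
grip_width: 13.7
```

Call:
arm_command --increments '[1, 0, 0, 0.5, 0, 1, 0, 0, 1, 0, 1, 0, 0, 1, 0]'

```text
time: 16.77
tool_pos: [494.8, 334.6, 90.6]
tcp_rot: [-3.141, -0.0, 2.974]
contact_force: [-0.4, -0.9, -0.9]
grip_width: 13.8
```

Call:
arm_command --increments '[1, 0, 0, 0.5, 0, 1, 0, 0, 1, 0, 1, 0, 0, 1, 0]'

```text
time: 17.15
tool_pos: [494.8, 334.6, 89.6]
tcp_rot: [-3.141, -0.0, 2.974]
contact_force: [0.3, -0.0, -1.1]
grip_width: 13.5
```

Call:
arm_command --increments '[1, 0, 0, 0.5, 0, 1, 0, 0, 1, 0, 1, 0, 0, 1, 0]'

```text
time: 17.52
tool_pos: [494.8, 334.6, 88.6]
tcp_rot: [-3.141, -0.0, 2.974]
contact_force: [-0.6, -0.2, -1.5]
grip_width: 13.8
```

Call:
arm_command --increments '[1, 0, 0, 0.5, 0, 1, 0, 0, 1, 0, 1, 0, 0, 1, 0]'

```text
time: 17.9
tool_pos: [494.8, 334.6, 87.6]
tcp_rot: [-3.141, -0.0, 2.974]
contact_force: [0.3, -0.8, -2.0]
grip_width: 13.7
```

Call:
arm_command --increments '[1, 0, 0, 0.5, 0, 1, 0, 0, 1, 0, 1, 0, 0, 1, 0]'

```text
time: 18.27
tool_pos: [494.8, 334.6, 86.6]
tcp_rot: [-3.142, -0.0, 2.974]
contact_force: [-0.5, 0.7, -0.2]
grip_width: 14.0
```

Call:
arm_command --increments '[1, 0, 0, 0.5, 0, 1, 0, 0, 1, 0, 1, 0, 0, 1, 0]'

```text
time: 18.65
tool_pos: [494.8, 334.6, 85.6]
tcp_rot: [-3.141, -0.0, 2.974]
contact_force: [-0.4, -0.3, -1.0]
grip_width: 13.7
```

Call:
arm_command --increments '[1, 0, 0, 0.5, 0, 1, 0, 0, 1, 0, 1, 0, 0, 1, 0]'

```text
time: 19.02
tool_pos: [494.9, 334.7, 85.0]
tcp_rot: [3.141, 0.0, 2.974]
contact_force: [-0.6, -1.3, 2.2]
grip_width: 13.6
```

Call:
arm_command --increments '[1, 0, 0, 0.5, 0, 1, 0, 0, 1, 0, 1, 0, 0, 1, 0]'

```text
time: 19.4
tool_pos: [494.9, 334.6, 83.8]
tcp_rot: [3.142, 0.0, 2.974]
contact_force: [-0.2, -0.2, 5.0]
grip_width: 14.0
```

Call:
arm_command --increments '[1, 0, 0, 1, 0, 1, 0, 0, 2, 0, 1, 0, 0, 3, 0, 1, 0, 0, 3, 0, 1, 0, 0, 3, 0]'

```text
time: 20.02
tool_pos: [495.0, 334.7, 81.3]
tcp_rot: [3.141, 0.001, 2.974]
contact_force: [-2.7, -0.2, 8.0]
grip_width: 13.6
```

Call:
arm_command --increments '[1, 0, 0, 0.5, 0, 1, 0, 0, 1, 0, 1, 0, 0, 1, 0]'

```text
time: 20.4
tool_pos: [495.0, 334.7, 80.4]
tcp_rot: [3.141, 0.001, 2.974]
contact_force: [-2.5, -2.2, 9.5]
grip_width: 13.9
```

Call:
arm_command --increments '[1, 0, 0, 0.6, 0, 1, 0, 0, 1.2, 0, 1, 0, 0, 1.4, 0, 1, 0, 0, 1.4, 0]'

```text
time: 20.9
tool_pos: [495.0, 334.7, 79.3]
tcp_rot: [3.141, 0.001, 2.975]
contact_force: [-3.1, -2.0, 11.0]
grip_width: 13.8
```

Call:
arm_command --increments '[1, 0, 0, 0.4, 0, 1, 0, 0, 0.4, 4, 1, 0, 0, 0.4, 8, 1, 0, 0, 0.4, 12, 1, 0, 0, 0.4, 16, 1, 0, 0, 0.4, 20, 1, 0, 0, 0.4, 20]'

```text
time: 21.78
tool_pos: [496.1, 335.3, 79.4]
tcp_rot: [3.138, 0.002, 2.625]
contact_force: [-1.4, 0.1, 11.3]
grip_width: 13.5
```

```bash
python3 - <<'E'
from h import *
o=sensors.get_obs();print(o['tool_pos'],o['tcp_rot']*57.2958,o['contact_force'],o['moment'],o['grip_width'],o['joint_positions'])
E
```

```text
[496.13 335.27  79.42] [179.81   0.13 150.38] [-1.37  0.08 11.32] [-0.04 -0.14  0.01] 13.538923251078065 [ 0.47  0.62  1.5  -0.    1.02 -0.59]
```

Call:
arm_command --increments '[1, 0, 0, 0.3, 6, 1, 0, 0, 0.3, 12, 1, 0, 0, 0.3, 18, 1, 0, 0, 0.3, 24, 1, 0, 0, 0.3, 30, 1, 0, 0, 0.3, 36, 1, 0, 0, 0.3, 42, 1, 0, 0, 0.3, 48, 1, 0, 0, 0.3, 48]'

```text
time: 22.9
tool_pos: [496.4, 335.3, 79.3]
tcp_rot: [3.137, -0.001, 1.786]
contact_force: [-0.4, -0.3, 11.1]
grip_width: 13.7
```

```bash
python3 - <<'E'
from h import *
o=sensors.get_obs();print(o['tool_pos'],o['tcp_rot']*57.2958,o['contact_force'],o['moment'],o['grip_width'])
E
```

```text
[496.44 335.32  79.26] [179.73  -0.06 102.35] [-0.37 -0.32 11.14] [-0.07 -0.14  0.01] 13.742256676562139
```

Call:
arm_command --increments '[1, 0, 0, 0.3, 5, 1, 0, 0, 0.3, 10, 1, 0, 0, 0.3, 15, 1, 0, 0, 0.3, 19, 1, 0, 0, 0.3, 22, 1, 0, 0, 0.3, 22]'

```text
time: 23.65
tool_pos: [496.5, 335.3, 79.1]
tcp_rot: [3.137, -0.003, 1.403]
contact_force: [-0.6, 0.2, 11.0]
grip_width: 13.8
```

```bash
python3 - <<'E'
from h import *
o=sensors.get_obs();print(o['tool_pos'],o['tcp_rot']*57.2958,o['contact_force'],o['moment'],o['grip_width'])
E
```

```text
[496.5  335.34  79.06] [179.76  -0.16  80.39] [-0.57  0.24 11.  ] [-0.07 -0.16  0.03] 13.807799340146017
```

Call:
arm_command --increments '[1, 0, 0, -1, 0, 1, 0, 0, -2, 0, 1, 0, 0, -3, 0, 1, 0, 0, -3, 0]'

```text
time: 24.15
tool_pos: [496.4, 335.3, 81.6]
tcp_rot: [3.138, -0.003, 1.404]
contact_force: [1.2, 1.0, 7.8]
grip_width: 14.0
```

Call:
arm_command --increments '[1, 0, 0, -0.5, 0, 1, 0, 0, -1, 0, 1, 0, 0, -1, 0]'

```text
time: 24.52
tool_pos: [496.4, 335.3, 82.3]
tcp_rot: [3.138, -0.002, 1.404]
contact_force: [1.1, -0.3, 7.1]
grip_width: 14.1
```

Call:
arm_command --increments '[1, 0, 0, -0.5, 0, 1, 0, 0, -1, 0, 1, 0, 0, -1, 0]'

```text
time: 24.9
tool_pos: [496.4, 335.3, 83.2]
tcp_rot: [3.138, -0.002, 1.404]
contact_force: [1.5, 0.2, 6.2]
grip_width: 13.8
```

Call:
arm_command --increments '[1, 0, 0, -0.5, 0, 1, 0, 0, -1, 0, 1, 0, 0, -1, 0]'

```text
time: 25.28
tool_pos: [495.5, 334.9, 83.5]
tcp_rot: [3.14, -0.001, 1.404]
contact_force: [3.3, 1.3, 3.5]
grip_width: 14.0
```

Call:
arm_command --increments '[1, 0, 0, -0.5, 0, 1, 0, 0, -0.5, 0]'

```text
time: 25.52
tool_pos: [495.2, 334.8, 83.5]
tcp_rot: [3.141, -0.0, 1.404]
contact_force: [4.3, 2.2, -0.8]
grip_width: 14.0
```

It has caught: z stays at 83.5 while the force falls off, about 4 mm above the turning depth. Now I'll let go and rise.

Call:
arm_command --increments '[0.8, 0, 0, 0, 0, 0.7, 0, 0, 0, 0, 0.55, 0, 0, 0, 0, 0.45, 0, 0, 0, 0, 0.45, 0, 0, 0, 0, 0.45, 0, 0, 0, 0, 0.45, 0, 0, -10, 0, 0.45, 0, 0, -30, 0, 0.45, 0, 0, -60, 0, 0.45, 0, 0, -90, 0, 0.45, 0, 0, -120, 0, 0.45, 0, 0, -140, 0, 0.45, 0, 0, -140, 0, 0.45, 0, 0, -140, 0, 0.45, 0, 0, -140, 0]'

```text
time: 27.4
tool_pos: [494.3, 334.4, 222.6]
tcp_rot: [-3.14, 0.001, 1.404]
contact_force: [0.6, -0.3, 0.2]
grip_width: 50.4
```

```bash
python3 - <<'E'
from h import *
o=sensors.get_obs();print(o['tool_pos'],o['tcp_rot']*57.2958,o['contact_force'],o['grip_width'])
im=imaging.capture("wrist");s=imaging.capture("scene")
A=cv2.resize(im[100:280,220:430],None,fx=2,fy=2,interpolation=cv2.INTER_CUBIC)
B=cv2.resize(s[180:300,190:285],None,fx=3,fy=3,interpolation=cv2.INTER_CUBIC)
cv2.imwrite("pics/c5.png",np.hstack([A,B]))
E
```

```text
[494.33 334.37 222.61] [-179.9     0.08   80.42] [ 0.64 -0.31  0.21] 50.4126932344372
```

View pics/c5.png

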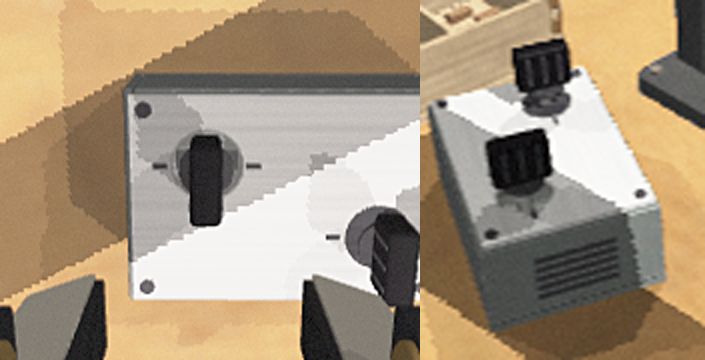

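The bar at (206,180) stands square across the ribs at (160,165) and (253,165). In the scene view it matches the locked stud, with the gripper clear. I'm handing the job in.

```bash
python3 -c "
from plant import ticket
print(ticket.close_job())"
```

```text
the job is handed in; nothing more can be done
None
```

The stud is locked in the cover, and I handed the job in at about 27.5 s of the 70 s allowed. I took it from the rack, carried it over the punch and put its pin through the slot. I pressed it down about 6 mm against the spring, turned it 90° clockwise, and let it rise until it caught.

**Forces:** The reading peaked at 11.3 N while pressing and turning, about 12 N with the stud's weight added. That is well under 25 N, but forces were only read at the end of each move.

**Catch:** As I eased off, the stud rose about 4 mm and then stopped while I kept raising the arm. The task gives 3 mm for the lift into the groove; the extra matches pressing about 1 mm below the turning depth. The grip point then sat about 26.5 mm above the cover, within the 24–36 mm expected.

**Final look:** The bar stands square across the ribs, and the gripper is open and about 140 mm higher.

**Mismatches:** During the turn the tool drifted about 1.5 mm sideways as the pin centred itself, and that left a side force of about 5 N just before release. I did not tug the stud again after letting go. No check failed.

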